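# Hang the pail with the granite egg on the display stand's swinging arm

### The arm

A 6-joint arm with a two-finger parallel gripper is mounted at the origin on the work surface. World frame = base frame: x ahead of the robot, y to its left, z up, the work surface at z = 0. Lengths are in m, angles in rad, forces in N, time in s.
With the tool pointing down it reaches from about 0.25 to 0.725 m from the base axis. Payload 4 kg.
Tool frame: the origin (TCP) lies midway between the tips of the shut fingers; the grasp point (between the pads) lies 19 mm behind it; z points along the fingers, y is the direction in which the jaws open and shut (so a half turn about z gives the same grasp; the last joint's range is limited). The gripper opens to 85 mm and grips with 20 to 120 N. Pads are 22 mm wide; open, the fingers measure 114 mm over their backs; the gripper's body (76 mm by 85 mm) begins 54 mm behind the grasp point. The pads swing forward as they close: fully open they stand 13 mm farther back than shut.
Start: joints at [1.346, 0.241, 0.005, 1.335, 0, 1.571], TCP at [0.111, 0.487, 0.231] pointing down, gripper open.
Joint ranges: [-2.72, 2.72], [-1.05, 1.87], [-1.09, 1.28], [-1.99, 2.15], [-1.42, 1.44], [-3.14, 3.14]. Speed limits (rad/s): [2.79, 2.79, 3.14, 3.14, 3.14, 3.14].

### API

Orientations are given as a unit quaternion [x, y, z, w].
In Python, from workcell import get_obs, camera, camera_model, job_done, masks_of gives the robot as it stands.
- The arm moves only by the tool jog_arm, never from a script. Its argument "deltas" is a list that holds one entry, the list of rows, each a list of 7 numbers: the shift along the tool's x, y, z in mm, then the turn, a rotation vector about the tool's x, y, z in degrees, then the finger opening in mm, from 0 to 85.4. A call has 1 to 5 rows; each row shifts and turns the pose as measured when the row begins, along the tool's axes as they then stand; what a row does not reach is not made up. A row lasts 1/10 s, in which the tool goes at most 50 mm and 8.59 degrees, less where a joint would pass 70% of its speed; a pose out of reach is approached as far as the arm can. A call with a gripper value outside its range is refused whole. The fingers move at their own pace and stop on an object; the grip force is fixed at half the most. Time passes only in rows, so rows that do not move let the fingers close. It gives the time, the measured TCP pose, the force and the opening at its end, in the units of the state.
- get_obs(): the state, without advancing time (a new reading comes with each control period).
- camera(name): name is "scene" or "top"; returns the picture (400x640x3 uint8, red, green, blue); there is no depth.
- camera_model(name): a dict with "fovy" (degrees; the focal length in pixels is half the picture's height over the tangent of half this angle, whatever the lens; pixels are square), "cx", "cy" (the principal point, pixels), "pose" (4x4, takes a point from camera to world coordinates). Camera axes: x right, y down, z forward; pixel columns grow to the right and rows downward; lengths in m; the calibration is good to about 2 mm. A picture is of the moment at which its call begins. camera_model takes no time and is no camera call.
- job_done(): hands the job in, once; it reports no verdict.
Trained networks look in the newest picture that a camera, given by its name, has taken for a name from the list of things; names that differ only in an ending like _2 or _b are one class to them, and where a whole thing is asked for, a point or a joint stands for the part that bears it (a point fixed in the world has none). Each returns a list of dicts, best first, with "conf" (0 to 1); they miss things now and then, are a little off and sometimes report something else, mostly with a low value. They report only what shows in the picture. A call takes as long as a camera call. They do not tell look-alikes from the thing itself.
- masks_of(target, camera): "pixels" (400x640 bool, what is visible of it) and "at" ([column, row] in pixels, amid what is visible of it).
The state is a dict: "clock": time; "joint_pos": joint angles; "joint_vel": joint speeds; "tau": joint torques, N m; "eef_pos": TCP position; "tool_rot": TCP orientation; "ft_force": force on the tool from outside, world axes, zero at the start; "ft_torque": the same for the moment, N m; "grip_width": finger opening in m.
Only numpy, scipy, OpenCV 4.12 (cv2) and the standard library are available. Lean on these libraries where they do the work, as an engineer would, in place of code of your own. Each camera call takes 0.05 s, during which the arm holds its last target. There are 200 camera calls.

### The job

Of the two blue pails, take the one that holds the grey granite egg and hang it by its handle on the hook of the brass swinging arm, with the arm turned so that the pail hangs over the cork disc of the stand; turn the arm there first if it points elsewhere. Keep the egg in its pail, leave the pail hanging still and free, and leave the other pail with its red stone, the coffee pot and the standing sculpture where they are.

Things in the scene. Friction and masses are not known exactly. Their poses are not given: they have to be found in the camera images.
- stand: Fixed display stand. Origin: on the table at the foot of its post, z up. From the post a dark steel foot plate, 8 mm thick and 100 mm wide, runs 210 mm along the stand's -x (towards the robot, within about 0.2 rad) and carries the cork disc. Post: 18 mm diameter; its brass pin ends 270 mm above the table. The brass arm turns about the post's axis, 250 mm above the table.
- disc (a point): Centre of the top of the cork disc (84 mm diameter) on the stand's foot plate, 140 mm from the post's axis, along the stand's -x, 12 mm above the table.
- jib (a joint): Angle of the swinging arm about the vertical post axis, rad: 0 when it points along the stand's -x, its hook straight above the cork disc; positive is anticlockwise seen from above; limits -1.5 to 1.5, starts anywhere from -1.2 to 1.2. It turns with light friction (about 0.15 N m, 2 N at 90 mm from the post) and stays where it is left; it can be pushed sideways with closed fingers.
- jib_mid (a point): Point on the arm's centre line 90 mm out from the post's axis, 250 mm above the table. The arm is a round brass bar of 8 mm diameter, level from the post to 115 mm out.
- hook_seat (a point): Top of the bar at the lowest point of the hook, where a handle comes to rest: 140 mm out from the post's axis, 244 mm above the table. From 115 mm out the bar dips by 10 mm to here and then rises to the tip.
- hook_tip (a point): Centre of the rounded end of the hook's upturned tip, 166 mm out from the post's axis, 272 mm above the table (8 mm bar, so its highest point is at 276 mm): the handle must pass over it from outside, or be lowered in between tip and post.
- pail_a: Blue metal pail, 0.25 kg: 76 mm wide at the foot, 90 mm at the rim, 75 mm high, wall 3 mm, floor 5 mm. Origin: centre of its underside, z up. Handle: rigid upright bail of 9 mm round bar in the pail's y-z plane, up from the rim at y = +-45 mm to shoulders at y = +-42, z = 122 mm, then sloping straight to the apex at y = 0, z = 145 mm (bar centre). Both pails look alike; either may hold the egg.
- pail_b: Blue metal pail, 0.25 kg: 76 mm wide at the foot, 90 mm at the rim, 75 mm high, wall 3 mm, floor 5 mm. Origin: centre of its underside, z up. Handle: rigid upright bail of 9 mm round bar in the pail's y-z plane, up from the rim at y = +-45 mm to shoulders at y = +-42, z = 122 mm, then sloping straight to the apex at y = 0, z = 145 mm (bar centre). Both pails look alike; either may hold the egg.
- pail_a_apex (a point): Centre of the bar at the apex of the handle of pail_a, 145 mm above the pail's underside. When the pail hangs it lies about 6 mm above the hook seat. From above the bar can be pinched across its thickness, fingers closing along the pail's x; pinched 26 mm to one side of the apex (bar centre there 131 mm above the underside) the fingers leave the middle free for the hook.
- pail_b_apex (a point): Centre of the bar at the apex of the handle of pail_b, 145 mm above the pail's underside. When the pail hangs it lies about 6 mm above the hook seat. From above the bar can be pinched across its thickness, fingers closing along the pail's x; pinched 26 mm to one side of the apex (bar centre there 131 mm above the underside) the fingers leave the middle free for the hook.
- granite_egg: Grey granite egg, 48 mm wide, 52 mm tall, 0.11 to 0.23 kg, loose on the floor of one of the pails. Origin: centre of its underside.
- red_stone: Red stone of the same shape and size, loose in the other pail. Origin: centre of its underside. It and its pail stay put.
- coffee_pot: Aluminium coffee pot with short spout and black handle, 76 mm wide at the foot, 104 mm over spout and handle, 164 mm tall, 0.7 kg, standing on one side of the stand's foot. Origin: centre of its underside. It stays put.
- torso: Stone sculpture: a rough ochre block with a sandstone block on it and a flat round stone on top, 60 by 56 mm at the foot, 76 mm wide at the top, 165 mm tall, 0.9 kg, standing on the other side of the stand's foot. Origin: centre of its underside. It stays put.
There are look-alikes about, which are no part of the job. Of the things like the coffee_pot, leave any that is green or pink; of the rest the larger one is meant.

How it is judged:
At the end, for the whole second after the job is handed in: Egg pail hangs in the hook: apex within 20 mm of the seat, tilt under 0.25 rad, egg inside, pail centre within 40 mm of the disc centre in plan, slower than 0.06 m/s. Red stone, coffee pot and sculpture within 40 mm of their starts; pot and sculpture tilted under 0.35 rad (((distance between pail_a_apex and hook_seat below 0.02 m and angle between pail_a's own z axis and vertical below 0.25 rad and horizontal distance between granite_egg and pail_a below 0.05 m and z of granite_egg in the frame of pail_a between -0.01 and 0.05 m and horizontal distance between pail_a and disc below 0.04 m and linear speed of pail_a below 0.06 m/s) or (distance between pail_b_apex and hook_seat below 0.02 m and angle between pail_b's own z axis and vertical below 0.25 rad and horizontal distance between granite_egg and pail_b below 0.05 m and z of granite_egg in the frame of pail_b between -0.01 and 0.05 m and horizontal distance between pail_b and disc below 0.04 m and linear speed of pail_b below 0.06 m/s)) and distance of each of red_stone, coffee_pot, torso from where it was at the start of the episode below 0.04 m and angle between each of coffee_pot, torso's own z axis and vertical below 0.35 rad); the robot touches nothing.
It fails at once if the pail with the red stone is moved by more than 40 mm (distance of red_stone from where it was at the start of the episode above 0.04 m).
It fails at once if the coffee pot is moved by more than 40 mm (distance of coffee_pot from where it was at the start of the episode above 0.04 m).
It fails at once if the standing sculpture is moved by more than 40 mm (distance of torso from where it was at the start of the episode above 0.04 m).
It fails at once if the granite egg falls out of its pail (distance between granite_egg and pail_a above 0.09 m and distance between granite_egg and pail_b above 0.09 m).
It also fails if it takes over 64 s, if anything falls off the work surface, if the arm or the gripper's body presses on something with over 40 N, if the wrist force passes 120 N, or if a joint passes its speed limit or range.

## Working session

There is one attempt and no reset: what is moved stays moved. The work goes in short steps, Python scripts to look and compute and a tool call to move; the robot and the scene stay as the last step left them, time stands still between calls to the robot, and variables do not carry over. Pictures are saved under pics/ and viewed, about 8 in all and at most 12, crops included, and the job is handed in when it is done.

Besides the shell and the picture viewer there is one more tool, called after ">>>" as name(argument=value, ...), one argument or row to a line, values as JSON. jog_arm: Moves the arm, as the interface text tells. Its arguments: {"type":"object","properties":{"deltas":{"type":"array"}},"required":["deltas"]}

```bash
mkdir -p pics; ls; python3 - <<'E'
from workcell import *
import cv2,numpy as np
for n in("scene","top"):
    im=camera(n); cv2.imwrite(f"pics/{n}0.png",im[:,:,::-1]); m=camera_model(n)
    print(n,m["fovy"],m["cx"],m["cy"],np.round(m["pose"],4).tolist(),{k:v for k,v in m.items() if k not in("pose",)}.keys())
print(get_obs())
E
```

```text
pics
scene 57.05676373810709 314.3521817059734 203.2629265300296 [[0.8403, 0.4138, -0.3503, 0.8396], [0.5421, -0.6526, 0.5294, -0.5313], [-0.0095, -0.6347, -0.7727, 0.9183], [0.0, 0.0, 0.0, 1.0]] dict_keys(['fovy', 'cx', 'cy'])
top 55.70676577766197 320.7699368957056 191.15458424138276 [[0.0273, -0.997, 0.0726, 0.4502], [-0.9996, -0.0264, 0.0127, -0.007], [-0.0107, -0.0729, -0.9973, 1.0611], [0.0, 0.0, 0.0, 1.0]] dict_keys(['fovy', 'cx', 'cy'])
{'clock': 0.1, 'joint_pos': array([ 1.34599566e+00,  2.41352466e-01,  3.87213802e-03,  1.33520282e+00,
       -1.79393498e-05,  1.57079313e+00]), 'joint_vel': array([ 2.41555622e-04,  7.55648687e-04,  4.33496040e-03, -2.11693420e-05,
        9.02586506e-04, -7.85085710e-04]), 'tau': array([-4.19856788e-04, -3.73138154e+01,  2.53009969e+01,  1.08571211e-02,
       -1.51632963e-05, -1.65089335e-05]), 'eef_pos': array([0.11133637, 0.48687159, 0.23049961]), 'tool_rot': array([ 1.12162160e-01,  9.93689468e-01, -9.38462324e-04, -9.69048389e-05]), 'ft_force': array([ 0.79229336, -0.54666491,  0.31628327]), 'ft_torque': array([ 0.00523359, -0.00468944,  0.02932628]), 'grip_width': 0.08552636711960905}
```

View pics/scene0.png

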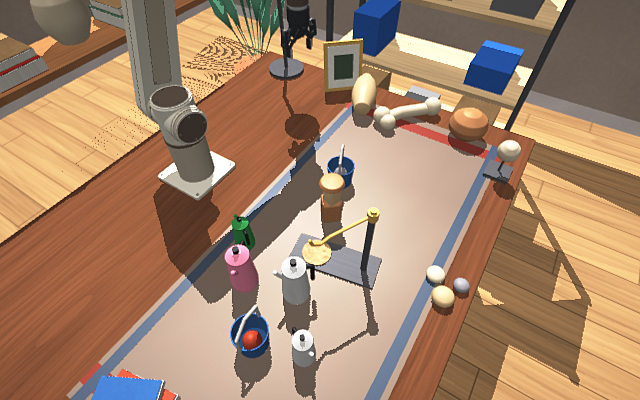

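View pics/top0.png

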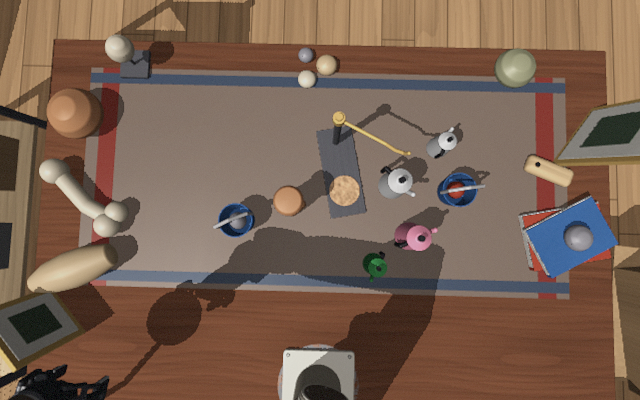

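The scene picture shows the egg pail at (341,170), the red-stone pail at (250,335), the jib from (373,215) to (316,243), the big aluminium pot at (294,280) and the torso at (332,195). The top picture shows the egg pail at (236,218), the red-stone pail at (457,190), the post at (339,117), the hook tip at (408,155) and the disc at (344,191).

Candidates (top view):
- **Pail:** (236,218) grey egg, (457,190) red stone. I choose (236,218).
- **Pot:** big aluminium (397,182), small (441,143), pink (415,237), green (375,265). The big aluminium one is meant.

Next: a close crop and measurements.

```bash
cat > h.py <<'E'
from workcell import *
import numpy as np,cv2
from scipy.spatial.transform import Rotation as R
from scipy.optimize import least_squares
def K(n):
    m=camera_model(n); return m,200/np.tan(np.radians(m["fovy"]/2))
def bp(n,uv,z):
    m,f=K(n); T=np.array(m["pose"]); d=T[:3,:3]@[(uv[0]-m["cx"])/f,(uv[1]-m["cy"])/f,1]
    return T[:3,3]+d*(z-T[2,3])/d[2]
def proj(n,P):
    m,f=K(n); T=np.array(m["pose"]); c=(np.atleast_2d(P)-T[:3,3])@T[:3,:3]
    return c[:,:2]/c[:,2:]*f+[m["cx"],m["cy"]]
E
python3 - <<'E'
from h import *
a=camera("top");b=camera("scene")
for t in("pail_a","jib","coffee_pot","torso","stand"):
  for n in("top","scene"):
    for r in masks_of(t,n)[:3]:
        p=r["pixels"];ys,xs=np.where(p)
        print(t,n,round(r["conf"],2),np.round(r["at"]),p.sum(),(xs.min(),xs.max(),ys.min(),ys.max()))
c1=cv2.resize(a[185:255,200:300],(800,560),interpolation=cv2.INTER_CUBIC)
cv2.imwrite("pics/c1.png",c1[:,:,::-1])
c2=cv2.resize(b[140:240,290:400],(400,364),interpolation=cv2.INTER_CUBIC)
c3=cv2.resize(a[100:200,310:420],(400,364),interpolation=cv2.INTER_CUBIC)
cv2.imwrite("pics/c2.png",np.hstack([c2,c3])[:,:,::-1])
print("post",bp("top",(339,117),.27),bp("scene",(373,213),.27))
print("disc",bp("top",(344,191),.012),bp("scene",(317,252),.012))
print("tip",bp("top",(408,154),.272),bp("scene",(315,242),.272))
E
```

```text
pail_a top 0.98 [457. 192.] 976 (np.int64(437), np.int64(483), np.int64(173), np.int64(207))
pail_a top 0.81 [233. 222.] 784 (np.int64(214), np.int64(254), np.int64(204), np.int64(237))
pail_a scene 0.91 [342. 166.] 502 (np.int64(327), np.int64(354), np.int64(147), np.int64(187))
pail_a scene 0.64 [252. 333.] 1152 (np.int64(230), np.int64(269), np.int64(306), np.int64(357))
jib scene 0.73 [355. 225.] 321 (np.int64(308), np.int64(379), np.int64(211), np.int64(246))
coffee_pot top 0.86 [374. 268.] 490 (np.int64(362), np.int64(386), np.int64(253), np.int64(280))
coffee_pot top 0.8 [392. 183.] 891 (np.int64(378), np.int64(414), np.int64(167), np.int64(198))
coffee_pot top 0.66 [444. 145.] 527 (np.int64(427), np.int64(456), np.int64(129), np.int64(157))
coffee_pot scene 0.82 [244. 233.] 523 (np.int64(232), np.int64(254), np.int64(215), np.int64(249))
coffee_pot scene 0.71 [302. 349.] 785 (np.int64(292), np.int64(316), np.int64(327), np.int64(366))
coffee_pot scene 0.7 [294. 278.] 1293 (np.int64(273), np.int64(314), np.int64(257), np.int64(304))
torso top 0.81 [290. 201.] 689 (np.int64(274), np.int64(304), np.int64(186), np.int64(214))
torso top 0.47 [459. 189.] 945 (np.int64(436), np.int64(483), np.int64(173), np.int64(206))
torso top 0.38 [237. 224.] 173 (np.int64(229), np.int64(245), np.int64(212), np.int64(229))
torso scene 0.78 [334. 196.] 945 (np.int64(320), np.int64(344), np.int64(174), np.int64(221))
stand top 0.92 [342. 169.] 3563 (np.int64(316), np.int64(408), np.int64(113), np.int64(217))
stand top 0.19 [288. 201.] 752 (np.int64(274), np.int64(305), np.int64(186), np.int64(216))
post [ 0.66678794 -0.03136575  0.27      ] [ 0.67124771 -0.04068425  0.27      ]
disc [ 0.52872485 -0.05816001  0.012     ] [ 0.53344749 -0.05859233  0.012     ]
tip [ 0.59073069 -0.17801419  0.272     ] [ 0.60459439 -0.17586197  0.272     ]
```

View pics/c1.png

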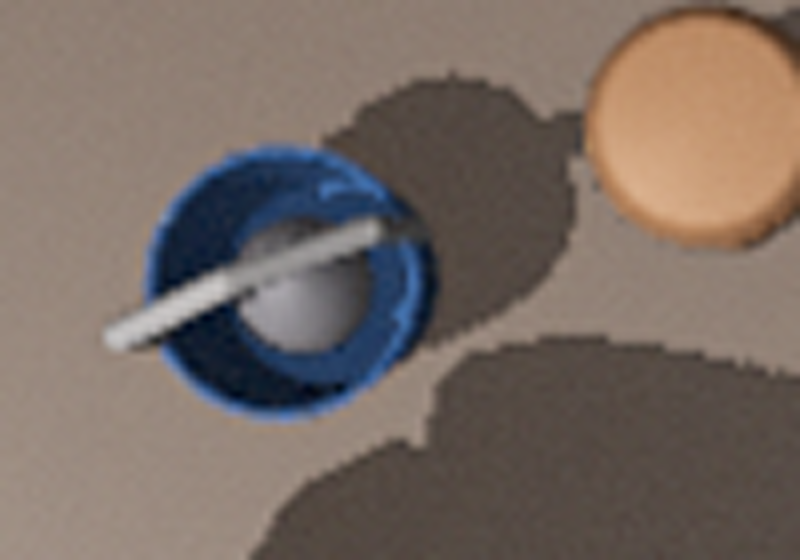

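View pics/c2.png

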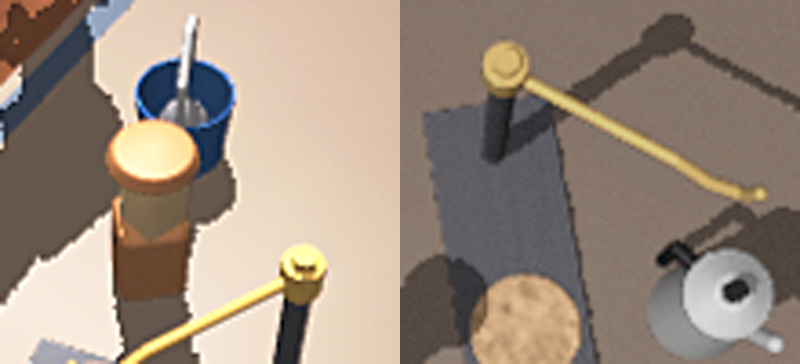

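The crops confirm that the pail at top (236,220) holds the grey egg. Its handle shoulders are at (214.4,227.2) and (246.9,213.5). The jib points away from the disc, with its tip at (409,153.4).

```bash
python3 - <<'E'
from h import *
# stand fit: post top, disc, tip, level bar bits
obs=[("top",(338.9,116.3),"p"),("top",(335.4,143),"f"),("scene",(373.3,212.5),"p"),("top",(344.5,190.7),"d"),("top",(408.7,153.4),"t")]
def pt(q,k):
    x,y,w,j=q; u=lambda a:np.array([-np.cos(a),-np.sin(a)])
    return {"p":[x,y,.268],"f":[x,y,.009],"d":[*(np.array([x,y])+.14*u(w)),.012],"t":[*(np.array([x,y])+.166*u(w+j)),.272]}[k]
r=lambda q:np.concatenate([proj(n,pt(q,k))[0]-uv for n,uv,k in obs])
s=least_squares(r,[.667,-.03,0,1],loss="soft_l1")
print("stand",s.x.round(4));print(r(s.x).round(1).reshape(-1,2))
print({k:np.round(pt(s.x,k),3).tolist() for k in "pdt"}, proj("scene",pt(s.x,"d")),proj("scene",pt(s.x,"t")))
# pail
def P(q,p):
    c,sn=np.cos(q[2]),np.sin(q[2]); return [q[0]-sn*p[1],q[1]+c*p[1],p[2]]
po=[("top",(215,227),(0,.043,.122)),("top",(246.4,213.8),(0,-.043,.122)),("top",(228.1,220.6),(0,0,.145)),("top",(236,220.2),(0,0,.075)),("scene",(342.5,146.5),(0,0,.148))]
r=lambda q:np.concatenate([proj(n,P(q,k))[0]-uv for n,uv,k in po])
s=least_squares(r,[.47,.19,.3],loss="soft_l1")
print("pail",s.x.round(4));print(r(s.x).round(1).reshape(-1,2))
for nm,uv,h in(("torso",(289,200.5),.16),("pot",(399,181),.155),("smallpot",(447,141),.12),("redpail",(458,190),.075)): print(nm,bp("top",uv,h).round(3))
o=get_obs();print(o["clock"],R.from_quat(o["tool_rot"]).as_matrix().round(3).tolist())
E
```

```text
stand [ 0.6677 -0.0319  0.1974  0.8993]
[[ 0.3  0.5]
 [ 0.3 -1.4]
 [-0.  -2.2]
 [-0.1 -0.3]
 [ 0.1  0. ]]
{'p': [0.668, -0.032, 0.268], 'd': [0.53, -0.059, 0.012], 't': [0.592, -0.18, 0.272]} [[315.98194376 251.71739157]] [[308.98048437 240.55157833]]
pail [0.4401 0.2266 0.4251]
[[-0.5  0.1]
 [ 0.2 -0.2]
 [ 0.1 -0.3]
 [-0.9  0. ]
 [-1.4  1.4]]
torso [0.491 0.08  0.16 ]
pot [ 0.546 -0.183  0.155]
smallpot [ 0.653 -0.308  0.12 ]
redpail [ 0.534 -0.351  0.075]
0.7 [[-0.975, 0.223, -0.0], [0.223, 0.975, 0.0], [0.0, 0.0, -1.0]]
```

```bash
cat >> h.py <<'E'
def to(x,y,z,head,step=45,n=5):
    """rows (tool axes, mm/deg) towards a tool-down pose with tool y at heading head (rad)"""
    o=get_obs(); p=o["eef_pos"].copy(); Rm=R.from_quat(o["tool_rot"]); g=np.array([x,y,z])
    yv=np.array([np.cos(head),np.sin(head),0]); zv=np.array([0,0,-1.]); G=R.from_matrix(np.c_[np.cross(yv,zv),yv,zv])
    rv=(Rm.inv()*G).as_rotvec(degrees=True); D=g-p
    k=max(np.linalg.norm(D)*1e3/step,np.linalg.norm(rv)/8.3,1); k=int(np.ceil(k))
    print("t",round(o["clock"],2),"p",p.round(4),"left mm",(D*1e3).round(1),"rot",rv.round(1),"rows",k,"F",o["ft_force"].round(1),"w",round(o["grip_width"],4))
    for i in range(min(n,k)):
        Ri=Rm*R.from_rotvec(rv*i/k,degrees=True)
        print(np.r_[Ri.inv().apply(D/k)*1e3,rv/k].round(1).tolist())
E
python3 - <<'E'
from h import *
to(.3,.2,.34,.6);to(.654,-.126,.34,.197,n=17)
E
```

```text
t 0.7 p [0.1114 0.4874 0.2313] left mm [ 188.6 -287.4  108.7] rot [ 0.  -0.  42.7] rows 9 F [-0.1 -0.6 -0.1] w 0.0855
[-27.5, -26.5, -12.1, 0.0, -0.0, 4.7]
[-29.6, -24.1, -12.1, 0.0, -0.0, 4.7]
[-31.5, -21.6, -12.1, 0.0, -0.0, 4.7]
[-33.2, -18.9, -12.1, 0.0, -0.0, 4.7]
[-34.7, -16.1, -12.1, 0.0, -0.0, 4.7]
t 0.7 p [0.1114 0.4874 0.2313] left mm [ 542.6 -613.4  108.7] rot [ 0.  -0.  65.8] rows 19 F [-0.1 -0.6 -0.1] w 0.0855
[-35.0, -25.1, -5.7, 0.0, -0.0, 3.5]
[-36.5, -22.9, -5.7, 0.0, -0.0, 3.5]
[-37.8, -20.7, -5.7, 0.0, -0.0, 3.5]
[-39.0, -18.4, -5.7, 0.0, -0.0, 3.5]
[-40.0, -16.0, -5.7, 0.0, -0.0, 3.5]
[-40.9, -13.5, -5.7, 0.0, -0.0, 3.5]
[-41.7, -11.0, -5.7, 0.0, -0.0, 3.5]
[-42.3, -8.5, -5.7, 0.0, -0.0, 3.5]
[-42.7, -5.9, -5.7, 0.0, -0.0, 3.5]
[-43.0, -3.3, -5.7, 0.0, -0.0, 3.5]
[-43.1, -0.7, -5.7, 0.0, -0.0, 3.5]
[-43.1, 1.9, -5.7, 0.0, -0.0, 3.5]
[-42.9, 4.5, -5.7, 0.0, -0.0, 3.5]
[-42.5, 7.1, -5.7, 0.0, -0.0, 3.5]
[-42.0, 9.6, -5.7, 0.0, -0.0, 3.5]
[-41.4, 12.1, -5.7, 0.0, -0.0, 3.5]
[-40.6, 14.6, -5.7, 0.0, -0.0, 3.5]
```

>>> jog_arm(
  deltas=[
    [[-33, -25, -20, 0, 0, 4, 0], [-35, -23, -20, 0, 0, 4, 0], [-36, -21, -20, 0, 0, 4, 0], [-38, -18, -20, 0, 0, 4, 0], [-39, -16, -20, 0, 0, 4, 0]],
  ],
)

```text
clock: 1.2
eef_pos: [0.2446, 0.323, 0.3307]
tool_rot: [0.284, 0.959, -0.003, -0.0]
ft_force: [0.5, -0.3, 0.3]
grip_width: 0.0124
```

>>> jog_arm(
  deltas=[
    [[-41, -13, -5, 0, 0, 4, 0], [-42, -11, 0, 0, 0, 4, 0], [-42, -8, 0, 0, 0, 4, 0], [-43, -5, 0, 0, 0, 4, 0], [-43, -3, 0, 0, 0, 4, 0]],
  ],
)

```text
clock: 1.7
eef_pos: [0.3827, 0.147, 0.3419]
tool_rot: [0.452, 0.892, 0.003, 0.003]
ft_force: [1.1, 1.4, 0.1]
grip_width: 0.0003
```

```bash
python3 -c "
from h import *
to(.654,-.126,.34,.197,n=12)"
```

```text
t 1.7 p [0.3827 0.147  0.3419] left mm [ 271.3 -273.    -1.9] rot [ 0.5  0.1 25. ] rows 9 F [1.1 1.4 0.1] w 0.0003
[-42.3, 6.4, 0.4, 0.1, 0.0, 2.8]
[-41.9, 8.4, 0.4, 0.1, 0.0, 2.8]
[-41.5, 10.4, 0.4, 0.1, 0.0, 2.8]
[-40.9, 12.4, 0.3, 0.1, 0.0, 2.8]
[-40.3, 14.4, 0.3, 0.1, 0.0, 2.8]
[-39.5, 16.3, 0.3, 0.1, 0.0, 2.8]
[-38.7, 18.2, 0.3, 0.1, 0.0, 2.8]
[-37.8, 20.1, 0.3, 0.1, 0.0, 2.8]
[-36.7, 21.9, 0.2, 0.1, 0.0, 2.8]
```

>>> jog_arm(
  deltas=[
    [[-42, 6, 0, 0, 0, 3, 0], [-42, 8, 0, 0, 0, 3, 0], [-41, 10, 0, 0, 0, 3, 0], [-41, 12, 0, 0, 0, 3, 0], [-40, 14, 0, 0, 0, 3, 0]],
  ],
)

```text
clock: 2.2
eef_pos: [0.5336, -0.0155, 0.3445]
tool_rot: [0.57, 0.821, 0.005, 0.004]
ft_force: [1.0, 1.2, 0.7]
grip_width: 0.0001
```

>>> jog_arm(
  deltas=[
    [[-40, 16, 0, 0, 0, 3, 0], [-39, 18, 0, 0, 0, 3, 0], [-38, 20, 0, 0, 0, 3, 0], [-37, 22, 0, 0, 0, 2, 0], [0, 0, 0, 0, 0, 0, 0]],
  ],
)

```text
clock: 2.7
eef_pos: [0.6556, -0.1542, 0.3392]
tool_rot: [0.652, 0.758, 0.004, 0.002]
ft_force: [0.0, 0.8, -0.5]
grip_width: -0.0001
```

```bash
python3 -c "
from h import *
to(.654,-.13,.34,.197,n=12);to(.654,-.13,.228,.197,n=12)"
```

```text
t 2.7 p [ 0.6556 -0.1542  0.3392] left mm [-1.6 24.2  0.8] rot [ 0.5 -0.2 -2.7] rows 1 F [ 0.   0.8 -0.5] w -0.0001
[24.2, 2.1, -0.7, 0.5, -0.2, -2.7]
t 2.7 p [ 0.6556 -0.1542  0.3392] left mm [  -1.6   24.2 -111.2] rot [ 0.5 -0.2 -2.7] rows 3 F [ 0.   0.8 -0.5] w -0.0001
[7.9, 0.3, 37.1, 0.2, -0.1, -0.9]
[8.0, 0.6, 37.1, 0.2, -0.1, -0.9]
[8.0, 0.8, 37.1, 0.2, -0.1, -0.9]
```

>>> jog_arm(
  deltas=[
    [[0, 0, 38, 0, 0, -1, 0], [0, 0, 38, 0, 0, -1, 0], [0, 0, 36, 0, 0, -1, 0], [0, 0, 0, 0, 0, 0, 0], [13, -8, 0, 0, 0, 0, 0]],
  ],
)

```text
clock: 3.2
eef_pos: [0.6472, -0.1448, 0.2211]
tool_rot: [0.633, 0.774, 0.004, 0.001]
ft_force: [0.2, -0.2, 0.2]
grip_width: -0.0
```

>>> jog_arm(
  deltas=[
    [[15, -9, 0, 0, 0, 0, 0], [15, -9, 0, 0, 0, 0, 0], [15, -9, 0, 0, 0, 0, 0], [12, -8, 0, 0, 0, 0, 0], [0, 0, 0, 0, 0, 0, 0]],
  ],
)

```text
clock: 3.7
eef_pos: [0.6037, -0.0952, 0.233]
tool_rot: [0.633, 0.774, 0.007, 0.01]
ft_force: [0.1, 0.3, -0.3]
grip_width: -0.0
```

```bash
python3 -c "
from h import *
to(.573,-.066,.228,.197,step=12)"
```

```text
t 3.7 p [ 0.6037 -0.0952  0.233 ] left mm [-30.7  29.2  -5. ] rot [1.3 0.4 0.2] rows 4 F [ 0.1  0.3 -0.3] w -0.0
[8.7, -6.1, 1.1, 0.3, 0.1, 0.0]
[8.7, -6.1, 1.1, 0.3, 0.1, 0.0]
[8.7, -6.1, 1.2, 0.3, 0.1, 0.0]
[8.7, -6.1, 1.2, 0.3, 0.1, 0.0]
```

>>> jog_arm(
  deltas=[
    [[9, -6, 2, 0, 0, 0, 0], [9, -6, 2, 0, 0, 0, 0], [8, -6, 2, 0, 0, 0, 0], [5, -4, 0, 1, 0, 0, 0], [0, 0, 0, 0, 0, 0, 0]],
  ],
)

```text
clock: 4.2
eef_pos: [0.5802, -0.0698, 0.234]
tool_rot: [0.633, 0.774, 0.003, 0.011]
ft_force: [0.4, -0.7, -0.5]
grip_width: -0.0002
```

```bash
python3 - <<'E'
from h import *
a=camera("top");b=camera("scene")
c2=cv2.resize(b[170:280,280:400],(400,367),interpolation=cv2.INTER_CUBIC)
c3=cv2.resize(a[95:205,290:410],(400,367),interpolation=cv2.INTER_CUBIC)
cv2.imwrite("pics/d.png",np.hstack([c2,c3])[:,:,::-1])
to(.573,-.066,.228,.197,step=12)
E
```

```text
t 4.3 p [ 0.5804 -0.07    0.2337] left mm [-7.4  4.  -5.7] rot [1.1 0.8 0.1] rows 1 F [-0.2 -0.9 -0.2] w 0.0
[5.5, -6.6, 5.5, 1.1, 0.8, 0.1]
```

View pics/d.png

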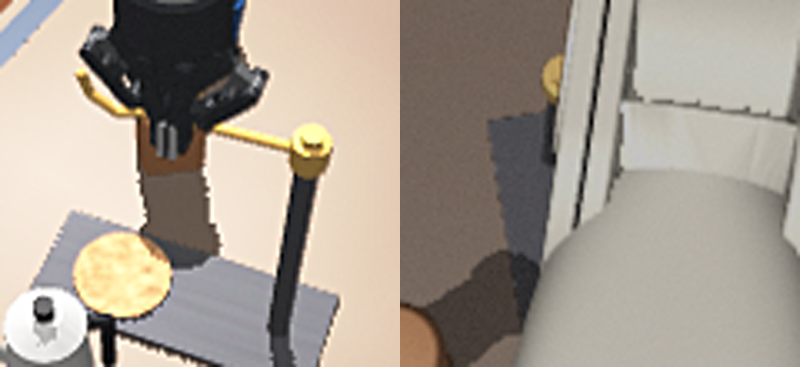

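The jib now swings along the push and its tip shows at scene (304.9,192.8). I'll work out its angle.

```bash
python3 - <<'E'
from h import *
px,py,w=.6677,-.0319,.1974
for j in(-.1,0,.1,.2):
    a=w+j; print(j,proj("scene",[[px-r*np.cos(a),py-r*np.sin(a),z] for r,z in((.166,.272),(.14,.24),(.115,.25),(0,.27))]).round(1).tolist())
print("bp tip",bp("scene",(304.9,192.8),.272),"disc",bp("scene",(280+122/3.333,170+273/3.333),.012))
E
```

```text
-0.1 [[308.0, 184.5], [317.8, 197.0], [327.1, 197.9], [373.4, 209.7]]
0 [[305.0, 189.3], [315.4, 201.0], [325.2, 201.2], [373.4, 209.7]]
0.1 [[302.6, 194.3], [313.5, 205.3], [323.7, 204.8], [373.4, 209.7]]
0.2 [[300.8, 199.7], [312.2, 209.8], [322.7, 208.6], [373.4, 209.7]]
bp tip [ 0.51089928 -0.0737246   0.272     ] disc [ 0.53232028 -0.05894477  0.012     ]
```

>>> jog_arm(
  deltas=[
    [[5, 0, 0, 0, 0, 0, 0], [0, 0, 0, 0, 0, 0, 0], [-15, 0, 0, 0, 0, 0, 0], [-15, 0, -5, 0, 0, 0, 0], [0, 0, -45, 0, 0, 0, 0]],
  ],
)

```text
clock: 4.8
eef_pos: [0.5808, -0.096, 0.2769]
tool_rot: [0.633, 0.774, -0.002, 0.004]
ft_force: [1.0, -0.0, -0.3]
grip_width: 0.0001
```

>>> jog_arm(
  deltas=[
    [[0, 0, -45, 0, 0, 0, 0], [0, 0, -20, 1, 0.5, 0, 0], [0, -40, 0, 0, 0, 0, 0], [10, -45, 0, 0, 0, 0, 0], [20, -40, 0, 0, 0, 0, 60]],
  ],
)

```text
clock: 5.3
eef_pos: [0.4595, -0.0999, 0.3469]
tool_rot: [0.636, 0.772, -0.004, -0.002]
ft_force: [0.4, -0.2, 0.6]
grip_width: 0.0132
```

```bash
python3 -c "
from h import *
to(.429,.25,.34,.425,n=12)"
```

```text
t 5.3 p [ 0.4595 -0.0999  0.3469] left mm [-30.5 349.9  -6.9] rot [ -0.5   0.1 -13.4] rows 8 F [ 0.4 -0.2  0.6] w 0.0132
[43.7, 4.6, 0.7, -0.1, 0.0, -1.7]
[43.5, 5.9, 0.7, -0.1, 0.0, -1.7]
[43.3, 7.1, 0.8, -0.1, 0.0, -1.7]
[43.1, 8.4, 0.8, -0.1, 0.0, -1.7]
[42.8, 9.6, 0.8, -0.1, 0.0, -1.7]
[42.5, 10.9, 0.8, -0.1, 0.0, -1.7]
[42.2, 12.1, 0.8, -0.1, 0.0, -1.7]
[41.8, 13.3, 0.8, -0.1, 0.0, -1.7]
```

>>> jog_arm(
  deltas=[
    [[44, 5, 0, 0, 0, -1.7, 50], [44, 6, 0, 0, 0, -1.7, 50], [43, 7, 1, 0, 0, -1.7, 50], [43, 8, 1, 0, 0, -1.7, 50], [43, 10, 1, 0, 0, -1.7, 50]],
  ],
)

```text
clock: 5.8
eef_pos: [0.4385, 0.1153, 0.347]
tool_rot: [0.584, 0.812, -0.003, -0.0]
ft_force: [1.4, 0.9, -0.5]
grip_width: 0.0502
```

>>> jog_arm(
  deltas=[
    [[42, 11, 1, 0, 0, -1.7, 50], [42, 12, 1, 0, 0, -1.7, 50], [42, 13, 1, 0, 0, -1.7, 50], [10, 3, 0, 0, 0, 0, 50], [0, 0, 0, 0, 0, 0, 50]],
  ],
)

```text
clock: 6.3
eef_pos: [0.4297, 0.2627, 0.3449]
tool_rot: [0.545, 0.838, -0.001, 0.001]
ft_force: [0.2, -0.3, -0.7]
grip_width: 0.0497
```

```bash
python3 - <<'E'
from h import *
a=camera("top");b=camera("scene")
c2=cv2.resize(b[130:250,290:400],(400,436),interpolation=cv2.INTER_CUBIC)
c3=cv2.resize(a[100:220,290:400],(400,436),interpolation=cv2.INTER_CUBIC)
cv2.imwrite("pics/e.png",np.hstack([c2,c3])[:,:,::-1])
px,py,w=.6677,-.0319,.1974
for j in(-.1,0,.1):
    a=w+j; P=[[px-r*np.cos(a),py-r*np.sin(a),z] for r,z in((.166,.272),(.115,.25),(0,.27))]
    print(j,((proj("top",P)-[290,100])*3.636).round().tolist(),((proj("scene",P)-[290,130])*3.636).round().tolist())
to(.429,.25,.112,.425)
E
```

```text
-0.1 [[201.0, 343.0], [192.0, 260.0], [179.0, 60.0]] [[65.0, 198.0], [135.0, 247.0], [303.0, 290.0]]
0 [[229.0, 339.0], [211.0, 257.0], [179.0, 60.0]] [[54.0, 215.0], [128.0, 259.0], [303.0, 290.0]]
0.1 [[257.0, 333.0], [230.0, 253.0], [179.0, 60.0]] [[46.0, 234.0], [123.0, 272.0], [303.0, 290.0]]
t 6.4 p [0.4298 0.2611 0.345 ] left mm [  -0.8  -11.1 -233. ] rot [-0.1  0.1 -0.6] rows 6 F [ 0.2  0.8 -0.1] w 0.0501
[-1.5, -0.8, 38.8, -0.0, 0.0, -0.1]
[-1.6, -0.8, 38.8, -0.0, 0.0, -0.1]
[-1.6, -0.8, 38.8, -0.0, 0.0, -0.1]
[-1.6, -0.8, 38.8, -0.0, 0.0, -0.1]
[-1.6, -0.9, 38.8, -0.0, 0.0, -0.1]
```

View pics/e.png

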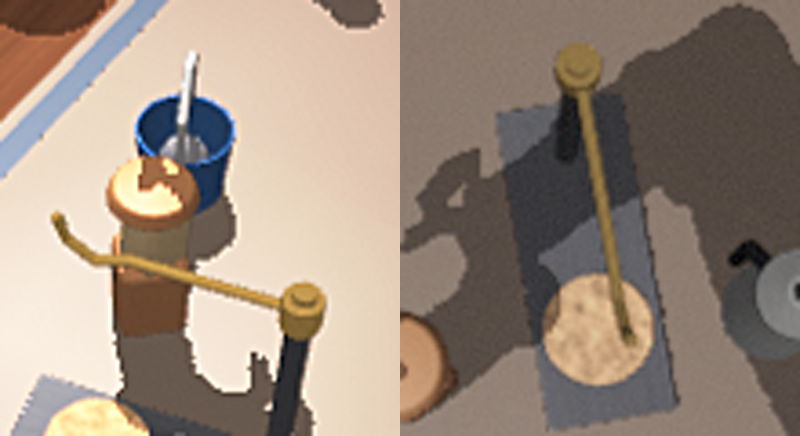

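The top crop puts the tip at crop (227,337) against (229,339) predicted for jib = 0, so the arm is aligned to about 0.01 rad. Now I descend onto the handle.

>>> jog_arm(
  deltas=[
    [[-2, -1, 40, 0, 0, 0, 50], [-2, -1, 40, 0, 0, 0, 50], [-2, -1, 40, 0, 0, 0, 50], [-2, -1, 39, 0, 0, 0, 50], [-1, -1, 35, 0, 0, 0, 50]],
  ],
)

```text
clock: 6.9
eef_pos: [0.4379, 0.2433, 0.1541]
tool_rot: [0.552, 0.834, 0.007, 0.006]
ft_force: [1.1, 0.7, 0.1]
grip_width: 0.0502
```

```bash
python3 - <<'E'
from h import *
to(.429,.25,.112,.425)
b=camera("scene"); c=cv2.resize(b[110:200,280:400],(800,600),interpolation=cv2.INTER_CUBIC); cv2.imwrite("pics/f.png",c[:,:,::-1])
E
```

```text
t 6.9 p [0.4379 0.2433 0.1541] left mm [ -8.9   6.7 -42.1] rot [ 1.1  0.2 -1.4] rows 1 F [1.1 0.7 0.1] w 0.0502
[9.7, -6.4, 41.9, 1.1, 0.2, -1.4]
```

View pics/f.png

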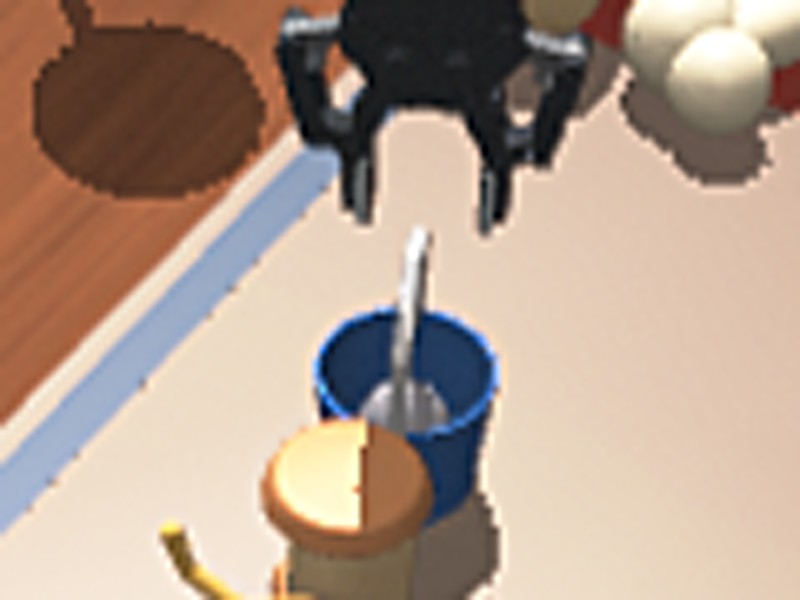

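The fingers straddle the handle: tips at crop (362,225) and (487,232), bar apex at (418,235). I correct sideways and go down.

>>> jog_arm(
  deltas=[
    [[10, -6, 5, 1, 0, -1.4, 50], [0, 0, 20, 0, 0, 0, 50], [0, 0, 17, 0, 0, 0, 50], [0, 0, 0, 0, 0, 0, 50]],
  ],
)

```text
clock: 7.35
eef_pos: [0.4261, 0.245, 0.109]
tool_rot: [0.544, 0.839, -0.005, -0.001]
ft_force: [-0.4, -1.2, 0.2]
grip_width: 0.0499
```

```bash
python3 -c "
from h import *
to(.429,.25,.112,.425)"
```

```text
t 7.35 p [0.4261 0.245  0.109 ] left mm [2.9 5.  3. ] rot [-0.6  0.2 -0.3] rows 1 F [-0.4 -1.2  0.2] w 0.0499
[3.4, 4.7, -3.1, -0.6, 0.2, -0.3]
```

>>> jog_arm(
  deltas=[
    [[3, 5, -3, -0.6, 0, 0, 30], [0, 0, 0, 0, 0, 0, 10], [0, 0, 0, 0, 0, 0, 0], [0, 0, 0, 0, 0, 0, 0], [0, 0, 0, 0, 0, 0, 0]],
  ],
)

```text
clock: 7.85
eef_pos: [0.4324, 0.2518, 0.1179]
tool_rot: [0.544, 0.839, 0.003, 0.003]
ft_force: [0.5, 0.4, -4.2]
grip_width: 0.0069
```

>>> jog_arm(
  deltas=[
    [[0, 0, 0, 0, 0, 0, 0], [0, 0, -10, 0, 0, 0, 0], [0, 0, -20, 0, 0, 0, 0], [0, 0, -20, 0, 0, 0, 0], [0, 0, 0, 0, 0, 0, 0]],
  ],
)

```text
clock: 8.35
eef_pos: [0.4298, 0.2506, 0.1685]
tool_rot: [0.544, 0.839, 0.0, 0.001]
ft_force: [0.9, 1.2, -4.1]
grip_width: 0.0066
```

```bash
python3 -c "
from h import *
to(.36,.25,.25,.3)"
```

```text
t 8.35 p [0.4298 0.2506 0.1685] left mm [-69.8  -0.6  81.5] rot [0.1 0.1 6.9] rows 3 F [ 0.9  1.2 -4.1] w 0.0066
[9.3, -21.3, -27.2, 0.0, 0.0, 2.3]
[8.4, -21.6, -27.2, 0.0, 0.0, 2.3]
[7.6, -22.0, -27.2, 0.0, 0.0, 2.3]
```

Lifted: the wrist reads 4.1 N down, right for pail plus egg. Now I carry it round the sculpture on the robot's side.

>>> jog_arm(
  deltas=[
    [[5, -12, -22, 0, 0, 1, 0], [6, -20, -22, 0, 0, 2, 0], [6, -22, -22, 0, 0, 2, 0], [7, -18, -12, 0, 0, 2, 0], [-10, -5, -6, 0, 0, 1, 0]],
  ],
)

```text
clock: 8.85
eef_pos: [0.3484, 0.2348, 0.2513]
tool_rot: [0.603, 0.797, -0.002, -0.0]
ft_force: [0.3, -0.1, -3.6]
grip_width: 0.0066
```

```bash
python3 -c "
from h import *
to(.36,-.05,.265,.197,step=28,n=12)"
```

```text
t 8.85 p [0.3484 0.2348 0.2513] left mm [  11.6 -284.8   13.7] rot [-0.2  0.2  4.5] rows 11 F [ 0.3 -0.1 -3.6] w 0.0066
[-25.2, -6.0, -1.1, -0.0, 0.0, 0.4]
[-25.2, -5.9, -1.2, -0.0, 0.0, 0.4]
[-25.3, -5.7, -1.2, -0.0, 0.0, 0.4]
[-25.3, -5.5, -1.2, -0.0, 0.0, 0.4]
[-25.4, -5.3, -1.2, -0.0, 0.0, 0.4]
[-25.4, -5.1, -1.2, -0.0, 0.0, 0.4]
[-25.4, -4.9, -1.2, -0.0, 0.0, 0.4]
[-25.5, -4.8, -1.2, -0.0, 0.0, 0.4]
[-25.5, -4.6, -1.2, -0.0, 0.0, 0.4]
[-25.5, -4.4, -1.2, -0.0, 0.0, 0.4]
[-25.6, -4.2, -1.2, -0.0, 0.0, 0.4]
```

>>> jog_arm(
  deltas=[
    [[-15, -4, -1, 0, 0, 0.4, 0], [-25, -6, -1, 0, 0, 0.4, 0], [-25, -6, -1, 0, 0, 0.4, 0], [-25, -6, -1, 0, 0, 0.4, 0], [-25, -5, -1, 0, 0, 0.4, 0]],
  ],
)

```text
clock: 9.35
eef_pos: [0.3521, 0.1103, 0.254]
tool_rot: [0.616, 0.788, -0.004, 0.0]
ft_force: [-0.5, -0.4, -3.6]
grip_width: 0.0066
```

>>> jog_arm(
  deltas=[
    [[-25, -5, -1, 0, 0, 0.4, 0], [-25, -5, -1, 0, 0, 0.4, 0], [-25, -5, -1, 0, 0, 0.4, 0], [-25, -5, -1, 0, 0, 0.4, 0], [-25, -4, -1, 0, 0, 0.4, 0]],
  ],
)

```text
clock: 9.85
eef_pos: [0.3544, -0.028, 0.2554]
tool_rot: [0.632, 0.775, -0.007, -0.001]
ft_force: [1.6, -0.1, -3.7]
grip_width: 0.0067
```

```bash
python3 -c "
from h import *
to(.44,-.051,.268,.197,step=20,n=12)"
```

```text
t 9.85 p [ 0.3544 -0.028   0.2554] left mm [ 85.6 -23.   12.6] rot [-0.7  0.4  0.3] rows 5 F [ 1.6 -0.1 -3.7] w 0.0067
[-8.0, 15.8, -2.7, -0.1, 0.1, 0.1]
[-7.9, 15.8, -2.6, -0.1, 0.1, 0.1]
[-7.9, 15.8, -2.6, -0.1, 0.1, 0.1]
[-7.9, 15.9, -2.6, -0.1, 0.1, 0.1]
[-7.9, 15.9, -2.6, -0.1, 0.1, 0.1]
```

>>> jog_arm(
  deltas=[
    [[-8, 14, -3, 0, 0, 0, 0], [-8, 16, -3, 0, 0, 0, 0], [-8, 16, -3, -0.7, 0.4, 0, 0], [0, 8, -2, 0, 0, 0, 0], [0, 0, 0, 0, 0, 0, 0]],
  ],
)

```text
clock: 10.35
eef_pos: [0.4102, -0.0508, 0.2613]
tool_rot: [0.638, 0.77, -0.004, -0.003]
ft_force: [0.4, -0.5, -3.9]
grip_width: 0.0069
```

```bash
python3 - <<'E'
from h import *
to(.44,-.051,.268,.197,step=20,n=12)
b=camera("scene"); c=cv2.resize(b[160:310,220:390],(680,600),interpolation=cv2.INTER_CUBIC); cv2.imwrite("pics/g.png",c[:,:,::-1])
E
```

```text
t 10.35 p [ 0.4102 -0.0508  0.2613] left mm [29.8 -0.2  6.7] rot [-0.5  0.  -0.5] rows 2 F [ 0.4 -0.5 -3.9] w 0.0069
[-2.9, 14.6, -3.5, -0.3, 0.0, -0.3]
[-3.0, 14.6, -3.4, -0.3, 0.0, -0.3]
```

View pics/g.png

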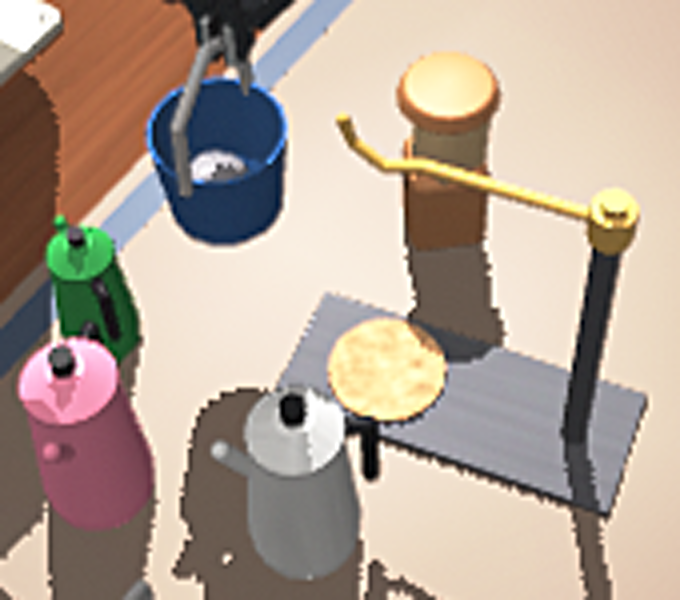

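The pail is held upright with the egg inside. Bail shoulder at crop (181,127), apex near (212,50), rim centre near (217,140). I compare these with the model.

```bash
python3 - <<'E'
from h import *
o=get_obs(); p=o["eef_pos"]; Rm=R.from_quat(o["tool_rot"]).as_matrix()
ex=Rm[:,1]; ly=Rm[:,0]   # pail x ~ tool y, pail y ~ tool x
obs=[((181,127),(0,-.042,.122)),((184,190),(0,-.045,.078)),((148,137),None),((288,137),None)]
F=lambda P:((proj("scene",P)-[220,160])*4).round().tolist()
for off in (.112,.118):
  for tilt in(-.1,0,.1,.2):   # about pail x
    # pail frame upright with pivot at pinch point
    yv=np.cos(tilt)*ly+np.sin(tilt)*np.array([0,0,1]); zv=-np.sin(tilt)*ly+np.cos(tilt)*np.array([0,0,1])
    pin=p+[0,0,.131-off]; org=pin-.026*yv-.131*zv
    W=lambda q:org+q[1]*yv+q[2]*zv
    rim=np.array([org+.075*zv+.045*(np.cos(a)*ex+np.sin(a)*yv) for a in np.linspace(0,6.28,60)])
    r=np.array(F(rim))
    print(off,tilt,"sh,rimattach,apex",F([W((0,-.042,.122)),W((0,-.045,.075)),W((0,0,.145))]),"rim l r t b",r.min(0),r.max(0),"apex z",W((0,0,.145)).round(3))
E
```

```text
0.112 -0.1 sh,rimattach,apex [[171.0, 112.0], [174.0, 172.0], [201.0, 39.0]] rim l r t b [135.  77.] [280. 176.] apex z [ 0.414 -0.075  0.297]
0.112 0 sh,rimattach,apex [[173.0, 119.0], [180.0, 173.0], [201.0, 44.0]] rim l r t b [140.  70.] [284. 177.] apex z [ 0.414 -0.076  0.294]
0.112 0.1 sh,rimattach,apex [[175.0, 125.0], [185.0, 173.0], [200.0, 48.0]] rim l r t b [145.  62.] [287. 177.] apex z [ 0.415 -0.078  0.291]
0.112 0.2 sh,rimattach,apex [[178.0, 130.0], [191.0, 172.0], [200.0, 53.0]] rim l r t b [151.  54.] [291. 175.] apex z [ 0.415 -0.078  0.289]
0.118 -0.1 sh,rimattach,apex [[172.0, 118.0], [175.0, 178.0], [202.0, 46.0]] rim l r t b [136.  83.] [280. 182.] apex z [ 0.414 -0.075  0.291]
0.118 0 sh,rimattach,apex [[174.0, 125.0], [181.0, 179.0], [202.0, 51.0]] rim l r t b [141.  76.] [284. 183.] apex z [ 0.414 -0.076  0.288]
0.118 0.1 sh,rimattach,apex [[176.0, 131.0], [186.0, 179.0], [201.0, 55.0]] rim l r t b [147.  68.] [288. 183.] apex z [ 0.415 -0.078  0.285]
0.118 0.2 sh,rimattach,apex [[179.0, 136.0], [192.0, 178.0], [201.0, 60.0]] rim l r t b [152.  60.] [291. 181.] apex z [ 0.415 -0.078  0.283]
```

>>> jog_arm(
  deltas=[
    [[-3, 10, -2, -0.5, 0, -0.5, 0], [-2, 10, 0, 0, 0, 0, 0], [0, 0, 0, 0, 0, 0, 0]],
  ],
)

```text
clock: 10.7
eef_pos: [0.4298, -0.0514, 0.2624]
tool_rot: [0.634, 0.774, -0.001, -0.001]
ft_force: [-0.2, -0.3, -4.0]
grip_width: 0.0066
```

```bash
python3 -c "
from h import *
to(.525,-.034,.264,.197,step=14,n=12)"
```

```text
t 10.7 p [ 0.4298 -0.0514  0.2624] left mm [95.2 17.4  1.6] rot [-0.2  0.   0.1] rows 7 F [-0.2 -0.3 -4. ] w 0.0066
[-0.2, 13.8, -0.3, -0.0, 0.0, 0.0]
[-0.2, 13.8, -0.3, -0.0, 0.0, 0.0]
[-0.2, 13.8, -0.3, -0.0, 0.0, 0.0]
[-0.2, 13.8, -0.3, -0.0, 0.0, 0.0]
[-0.2, 13.8, -0.3, -0.0, 0.0, 0.0]
[-0.2, 13.8, -0.2, -0.0, 0.0, 0.0]
[-0.2, 13.8, -0.2, -0.0, 0.0, 0.0]
```

>>> jog_arm(
  deltas=[
    [[0, 12, -1, 0, 0, 0, 0], [0, 13, 0, 0, 0, 0, 0], [0, 13, 0, 0, 0, 0, 0], [0, 0, 0, 0, 0, 0, 0]],
  ],
)

```text
clock: 11.1
eef_pos: [0.4707, -0.0423, 0.2634]
tool_rot: [0.633, 0.774, -0.001, -0.001]
ft_force: [0.8, 0.1, -3.5]
grip_width: 0.0065
```

```bash
python3 - <<'E'
from h import *
to(.525,-.034,.264,.197,step=14,n=12)
b=camera("scene"); c=cv2.resize(b[160:280,240:390],(750,600),interpolation=cv2.INTER_CUBIC); cv2.imwrite("pics/i.png",c[:,:,::-1])
E
```

```text
t 11.1 p [ 0.4707 -0.0423  0.2634] left mm [54.3  8.3  0.6] rot [-0.1  0.   0.2] rows 4 F [ 0.8  0.1 -3.5] w 0.0065
[-0.7, 13.7, -0.2, -0.0, 0.0, 0.0]
[-0.7, 13.7, -0.2, -0.0, 0.0, 0.0]
[-0.6, 13.7, -0.2, -0.0, 0.0, 0.0]
[-0.6, 13.7, -0.2, -0.0, 0.0, 0.0]
```

View pics/i.png

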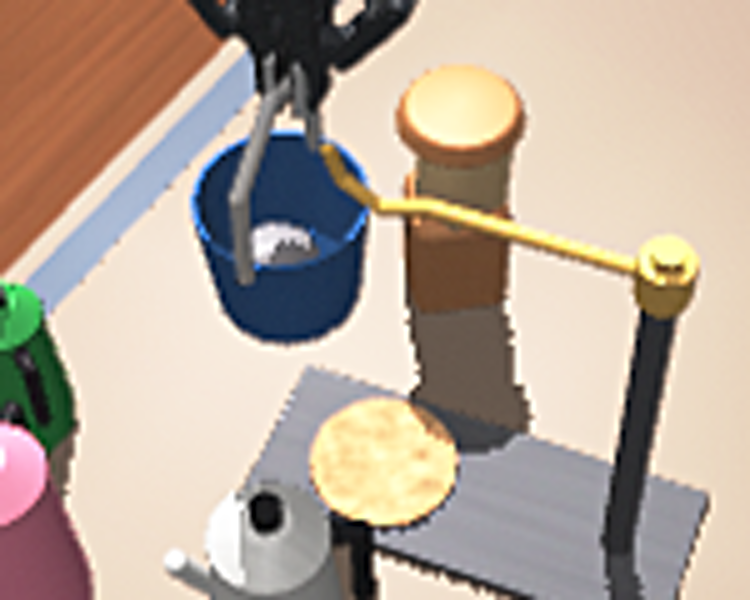

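The bail (apex near crop (285,75)) is just outside the hook tip at (328,150) and aligned with it. I carry on through.

>>> jog_arm(
  deltas=[
    [[-1, 12, 0, 0, 0, 0, 0], [-1, 13, 0, 0, 0, 0, 0], [0, 0, 0, 0, 0, 0, 0]],
  ],
)

```text
clock: 11.45
eef_pos: [0.4941, -0.039, 0.2628]
tool_rot: [0.633, 0.774, -0.002, -0.002]
ft_force: [0.2, -0.6, -4.7]
grip_width: 0.0067
```

>>> jog_arm(
  deltas=[
    [[0, 13, 0, 0, 0, 0, 0], [0, 13, 0, 0, 0, 0, 0], [0, 0, 0, 0, 0, 0, 0]],
  ],
)

```text
clock: 11.75
eef_pos: [0.5176, -0.0339, 0.2623]
tool_rot: [0.633, 0.774, -0.004, -0.003]
ft_force: [0.4, 0.8, -3.7]
grip_width: 0.0064
```

```bash
python3 - <<'E'
from h import *
to(.525,-.034,.264,.197,step=14,n=12)
b=camera("scene"); c=cv2.resize(b[160:280,240:390],(750,600),interpolation=cv2.INTER_CUBIC); cv2.imwrite("pics/j.png",c[:,:,::-1])
E
```

```text
t 11.75 p [ 0.5176 -0.0339  0.2623] left mm [ 7.4 -0.1  1.7] rot [-0.6 -0.   0.2] rows 1 F [ 0.4  0.8 -3.7] w 0.0064
[-1.6, 7.2, -1.7, -0.6, -0.0, 0.2]
```

View pics/j.png

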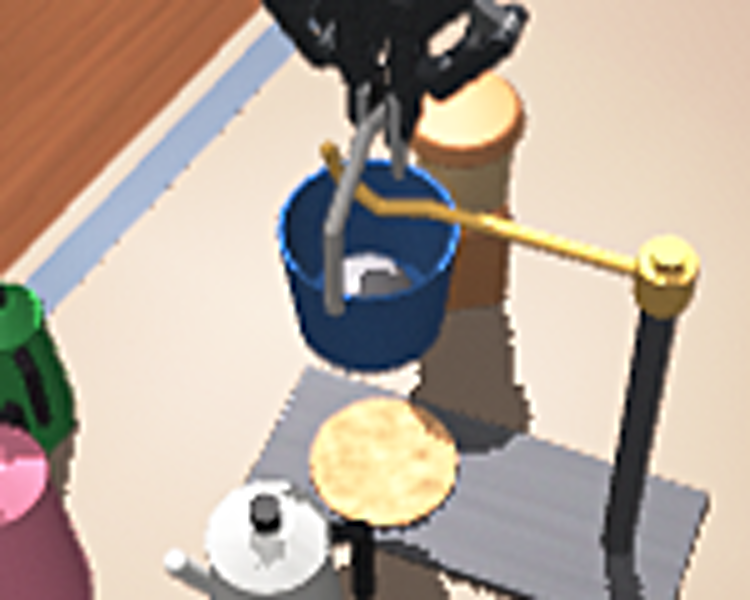

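The hook now threads the bail: the tip at (328,150) is outside it and the jib passes under the apex. I lower until the weight transfers.

>>> jog_arm(
  deltas=[
    [[-1, 8, 0, -0.5, 0, 0, 0], [0, 0, 10, 0, 0, 0, 0], [0, 0, 10, 0, 0, 0, 0], [0, 0, 10, 0, 0, 0, 0], [0, 0, 0, 0, 0, 0, 0]],
  ],
)

```text
clock: 12.3
eef_pos: [0.5217, -0.034, 0.2293]
tool_rot: [0.633, 0.774, -0.002, -0.002]
ft_force: [-0.6, 1.1, -4.6]
grip_width: 0.0068
```

>>> jog_arm(
  deltas=[
    [[0, 0, 4, 0, 0, 0, 0], [0, 0, 4, 0, 0, 0, 0], [0, 0, 0, 0, 0, 0, 0]],
  ],
)

```text
clock: 12.6
eef_pos: [0.5246, -0.034, 0.2242]
tool_rot: [0.633, 0.774, 0.001, 0.002]
ft_force: [0.3, 0.5, -4.1]
grip_width: 0.0066
```

>>> jog_arm(
  deltas=[
    [[0, 0, 3, 0, 0, 0, 0], [0, 0, 2, 0, 0, 0, 0], [0, 0, 0, 0, 0, 0, 0]],
  ],
)

```text
clock: 12.9
eef_pos: [0.5268, -0.0338, 0.2221]
tool_rot: [0.633, 0.774, 0.003, 0.005]
ft_force: [0.3, 0.9, 0.4]
grip_width: 0.007
```

The weight is on the hook (vertical force 0.4 N). Release now.

>>> jog_arm(
  deltas=[
    [[0, 0, 0, 0, 0, 0, 9], [0, 0, 0, 0, 0, 0, 14], [0, 0, 0, 0, 0, 0, 22], [0, 0, 0, 0, 0, 0, 40], [0, 0, 0, 0, 0, 0, 40]],
  ],
)

```text
clock: 13.4
eef_pos: [0.5255, -0.0344, 0.2208]
tool_rot: [0.633, 0.774, 0.002, 0.004]
ft_force: [-0.6, 0.2, 0.9]
grip_width: 0.0403
```

```bash
python3 - <<'E'
from h import *
to(.525,-.034,.264,.197)
b=camera("scene"); c=cv2.resize(b[160:280,240:390],(750,600),interpolation=cv2.INTER_CUBIC); cv2.imwrite("pics/k.png",c[:,:,::-1])
E
```

```text
t 13.4 p [ 0.5255 -0.0344  0.2208] left mm [-0.5  0.4 43.2] rot [0.4 0.2 0.1] rows 1 F [-0.6  0.2  0.9] w 0.0403
[0.3, -0.1, -43.2, 0.4, 0.2, 0.1]
```

View pics/k.png

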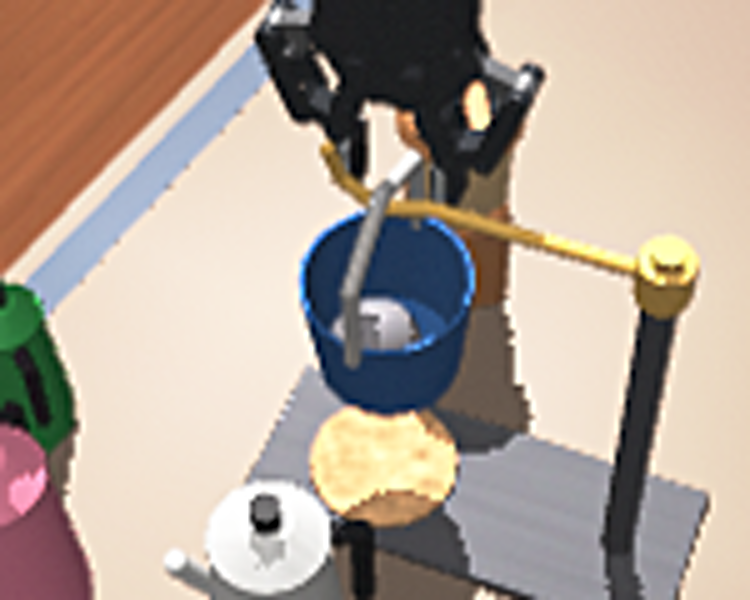

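The pail hangs on the hook with the handle free between the open fingers. I retreat straight up.

>>> jog_arm(
  deltas=[
    [[0, 0, -12, 0, 0, 0, 40], [0, 0, -15, 0, 0, 0, 40], [0, 0, -15, 0, 0, 0, 40], [0, 0, -20, 0, 0, 0, 40], [0, 0, -30, 0, 0, 0, 40]],
  ],
)

```text
clock: 13.95
eef_pos: [0.5223, -0.0342, 0.3141]
tool_rot: [0.633, 0.774, -0.001, -0.0]
ft_force: [0.6, 0.4, -0.7]
grip_width: 0.0401
```

>>> jog_arm(
  deltas=[
    [[0, 0, -30, 0, 0, 0, 40], [10, -40, -10, 0, 0, 0, 40], [20, -40, 0, 0, 0, 0, 40], [30, -35, 0, 0, 0, 0, 40], [35, -30, 0, 0, 0, 0, 40]],
  ],
)

```text
clock: 14.45
eef_pos: [0.3642, 0.0293, 0.3612]
tool_rot: [0.636, 0.772, 0.003, 0.005]
ft_force: [-0.2, 0.5, -0.3]
grip_width: 0.0399
```

>>> jog_arm(
  deltas=[
    [[40, 0, 0, 0, 0, 0, 40], [40, 0, 0, 0, 0, 0, 40], [40, 0, 0, 0, 0, 0, 40], [40, 0, 0, 0, 0, 0, 40], [0, 0, 0, 0, 0, 0, 40]],
  ],
)

```text
clock: 14.95
eef_pos: [0.327, 0.1927, 0.368]
tool_rot: [0.635, 0.772, 0.009, 0.008]
ft_force: [0.3, 0.5, 1.1]
grip_width: 0.0402
```

>>> jog_arm(
  deltas=[
    [[0, 0, 0, 0, 0, 0, 40], [0, 0, 0, 0, 0, 0, 40], [0, 0, 0, 0, 0, 0, 40], [0, 0, 0, 0, 0, 0, 40], [0, 0, 0, 0, 0, 0, 40]],
  ],
)

```text
clock: 15.45
eef_pos: [0.3276, 0.1901, 0.37]
tool_rot: [0.637, 0.771, 0.01, 0.009]
ft_force: [-0.8, -0.6, 0.3]
grip_width: 0.0398
```

```bash
python3 - <<'E'
from h import *
a=camera("top");b=camera("scene"); s0=cv2.imread("pics/scene0.png")[:,:,::-1]
cen=[]
for i in range(2):
    for r in masks_of("pail_a","scene")[:2]:
        print(r["conf"],r["at"])
        cen.append(r["at"])
    for _ in range(8): b2=camera("scene")
d=np.abs(b.astype(int)-b2).max(2); print("moving px",(d>40).sum())
for t in("torso","coffee_pot"):
    for r in masks_of(t,"scene")[:3]: print(t,np.round(r["at"]))
c2=cv2.resize(b2[160:280,240:390],(400,320),interpolation=cv2.INTER_CUBIC)
c3=cv2.resize(a[100:220,290:440],(400,320),interpolation=cv2.INTER_CUBIC)
cv2.imwrite("pics/l.png",np.hstack([c2,c3])[:,:,::-1]); o=get_obs();print(o["clock"],o["eef_pos"],o["ft_force"])
px,py,w=.6677,-.0319,.1974
P=[[px-.14*np.cos(w),py-.14*np.sin(w),z] for z in(.25,.18,.105)]
print("pred apex,rim,foot: top",((proj("top",P)-[290,100])*2.667).round().tolist(),"scene",((proj("scene",P)-[240,160])*2.667).round().tolist())
E
```

```text
0.95 [251.6, 331.9]
0.9 [318.2, 220.7]
0.78 [318.1, 220.1]
0.58 [253.8, 332.5]
moving px 153
torso [333. 191.]
torso [250. 330.]
coffee_pot [302. 351.]
coffee_pot [241. 267.]
coffee_pot [239. 233.]
16.55 [0.32732538 0.19099376 0.36993715] [0.96788751 0.21672829 0.1248895 ]
pred apex,rim,foot: top [[160.0, 219.0], [155.0, 227.0], [150.0, 234.0]] scene [[201.0, 102.0], [202.0, 150.0], [202.0, 195.0]]
```

View pics/l.png

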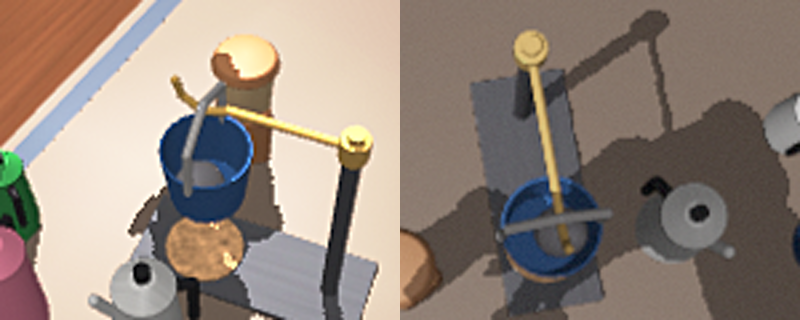

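The pail hangs at the predicted place in both views, with the egg inside and the pot and sculpture in place. I check that any swing has died out before handing in.

>>> jog_arm(
  deltas=[
    [[0, 0, 0, 0, 0, 0, 40], [0, 0, 0, 0, 0, 0, 40], [0, 0, 0, 0, 0, 0, 40], [0, 0, 0, 0, 0, 0, 40], [0, 0, 0, 0, 0, 0, 40]],
  ],
)

```text
clock: 17.05
eef_pos: [0.3273, 0.191, 0.3699]
tool_rot: [0.636, 0.772, 0.01, 0.009]
ft_force: [-0.3, -0.3, -0.3]
grip_width: 0.0402
```

```bash
python3 - <<'E'
from h import *
for k in range(3):
    I=[camera("scene")[190:260,290:345].astype(np.float32).mean(2) for _ in range(16)]
    s=[cv2.phaseCorrelate(I[0],x)[0] for x in I]; print(np.round(s,2).tolist())
print(get_obs()["clock"])
E
```

```text
[[0.0, 0.0], [-0.0, -0.0], [-0.01, 0.0], [-0.0, 0.01], [0.0, 0.01], [-0.01, -0.0], [0.0, 0.01], [-0.0, 0.0], [0.0, 0.0], [-0.01, 0.0], [-0.01, 0.0], [-0.0, 0.0], [-0.01, 0.01], [-0.0, 0.01], [-0.01, 0.01], [-0.0, 0.01]]
[[0.0, 0.0], [0.01, -0.01], [0.01, -0.0], [0.01, -0.01], [0.01, -0.01], [0.01, -0.01], [0.01, -0.01], [0.0, -0.0], [0.01, -0.01], [0.01, -0.02], [0.02, -0.01], [0.01, -0.03], [0.01, -0.01], [0.01, -0.01], [0.01, -0.01], [0.01, -0.01]]
[[0.0, 0.0], [0.0, 0.02], [0.0, 0.0], [0.0, -0.0], [0.0, 0.0], [0.0, 0.01], [-0.0, 0.01], [0.01, 0.01], [-0.0, 0.0], [0.01, 0.01], [-0.0, 0.01], [0.0, -0.01], [0.01, 0.0], [0.01, 0.01], [-0.0, -0.01], [0.0, 0.0]]
19.45
```

Still. I hand it in.

```bash
python3 -c "
from workcell import job_done
print(job_done())"
```

```text
the job is handed in; nothing more can be done
None
```

The pail with the grey egg is hanging by its handle on the hook, over the cork disc, and the job was handed in at about 19.5 s. I turned the brass arm to within about 0.01 rad of the disc first, then carried the pail round the sculpture and lowered its handle over the hook.

**Last checks:**
- **Pail:** both cameras show it on the hook where predicted, upright, with the egg inside. Its image shifted by less than 0.03 px over the last 2.4 s.
- **Robot:** the gripper is clear of everything, and the wrist force reads about 0.
- **Other things:** the red-stone pail and the sculpture were found again close to where they started. The large coffee pot looks unmoved in the last picture.

**What disagreed:**
- The network's last search for the pot listed only the look-alikes, so I judged it by eye.
- A first stillness check, about 1 s before the last ones, showed 153 changed pixels. I put that down to a small remaining swing.
- The scene camera sits about 2 px off the top one, which I allowed for.
- The fingers closed to 6.6 mm on the nominally 9 mm bar, but the grip held.

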